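Pack a fixture pad level with its support

ROBOT

A 7-joint arm with a two-finger parallel gripper is mounted at the origin on the work surface; the furniture and walls round the work are solid. World frame = base frame: x ahead of the robot, y to its left, z up, the work surface at z = 0. Lengths are in m, angles in rad, forces in N, time in s.
With the tool pointing down it reaches from about 0.425 to 0.925 m from the base axis. Payload 6.8 kg.
Tool frame: the origin (TCP) lies at the very end of the fingers, on their centre line; the grasp point (between the pads) lies 19 mm behind it; z points along the fingers, y is the line along which they close (so a half turn about z gives the same grasp; the last joint's range is limited). The gripper opens to 85 mm and grips with 20 to 120 N. Pads are 22 mm wide; open, the fingers measure 114 mm over their backs; the gripper's body (76 mm by 85 mm) begins 54 mm behind the grasp point. The pads swing forward as they close: fully open they stand 13 mm farther back than shut.
Start: joints at [1.073, 0.477, 0.022, 1.555, -0.011, 1.109, -0.083], TCP at [0.257, -0.624, 0.231] pointing down, gripper open.
Joint ranges: [-2.96, 2.96], [-0.34, 2.1], [-1.41, 1.46], [0.24, 2.44], [-1.37, 4.51], [0.17, 1.92], [-2.96, 2.96]. Speed limits (rad/s): [2.39, 2.39, 3.14, 3.14, 3.14, 3.14, 3.14].

INTERFACE

Orientations are given as a rotation vector (axis times angle).
In Python, from bench import get_obs, viewer, r gives the robot as it stands. The module is installed in compiled form; this text tells all that it offers.
- The arm moves only by the tool play_rows, never from a script. Its argument "commands" is a list that holds one entry, the list of rows, each a list of 5 numbers: the gripper's target within -1 to 1 (shut at 1, half-way at 0, fully open at -1), then the shift along the tool's x, y, z scaled (see below), then the turn about the tool's z scaled (see below). A call has 1 to 12 rows; each row is the pose to reach, as a shift and turn from the pose commanded when the call began, along the tool's axes at that moment; what a row does not reach only later rows make up. The controller multiplies each number of a shift by 0.2 m and each number of a turn by pi/2 rad. A row lasts 1/12 s, in which the tool goes at most 41.7 mm and 7.16 degrees, less where a joint would pass 70% of its speed; a pose out of reach is approached as far as the arm can. A call with a number of a shift or a turn outside -1 to 1 is refused whole. A call with a gripper value outside its range is refused whole. The fingers move at their own pace and stop on an object; "grip_force" is the grip in N (left out, the last holds). Time passes only in rows, so rows that repeat a pose let the fingers close. It gives the time, the measured TCP pose, the force, the opening and the grip force at its end, in the units of the state.
- get_obs(): the state, without advancing time (a new reading comes with each control period).
- viewer.grab_frame(name): name is "scene" or "top" or "wrist"; returns a dict with "pixels" (480x640x3 uint8, red, green, blue), "fovy" (degrees; the focal length in pixels is half the picture's height over the tangent of half this angle, whatever the lens; pixels are square), "cx", "cy" (the principal point, pixels), "distortion" ([k1, k2, p1, p2, k3] as OpenCV has them; the pictures are not rectified), "world_to_cam" (4x4, takes a point from world to camera coordinates); the wrist camera has in their place "hand_eye" (4x4, takes a point from camera to tool coordinates, whose origin is the TCP and whose axes are the flange's). Camera axes: x right, y up, looking along -z (the intrinsics and any distortion apply to the point x, -y, -z); pixel columns grow to the right and rows downward; lengths in m; the calibration is good to about 2 mm. A picture is of the moment at which its call begins: read the wrist's pose just before it. There is no depth.
- r.hand_in(): hands the job in; it is judged then, once.
Trained networks look in a picture, given as the dict that the camera call returned (one of the last four; its "shot" number tells which), for a name from the list of things; names that differ only in an ending like _2 or _b are one class to them, and where a whole thing is asked for, a point or a joint stands for the part that bears it (a point fixed in the world has none). Each returns a list of dicts, best first, with "score" (0 to 1); they miss things now and then, are a little off and sometimes report something else, mostly with a low value. They report only what shows in the picture. A call takes as long as a camera call. They do not tell look-alikes from the thing itself.
- viewer.trace(picture, thing): "pixels" (480x640 bool, what is visible of it) and "rect" ([left, top, right, bottom] in pixels, round what is visible of it).
The state is a dict: "clock": time; "joints": joint angles; "qvel": joint speeds; "tau": joint torques, N m; "tcp_pos": TCP position; "orientation": TCP orientation; "contact_force": force on the tool from outside, world axes, zero at the start; "moment": the same for the moment, N m; "grip_width": finger opening in m; "gripper_force": force on a finger pad.
Only numpy, scipy, OpenCV 4.12 (cv2) and the standard library are available. Lean on these libraries where they do the work, as an engineer would, in place of code of your own. Each camera call takes 0.05 s, during which the arm holds its last target. There are 200 camera calls.

TASK

Build the bare pad of the steel fixture up level with the fixed support block beside it: pick the two of the three steel packing plates whose thicknesses together make up the height difference, and leave them stacked flat on the pad, centred on it and lying the same way as it does. Leave the third plate where it is.

Things in the scene. Friction and masses are not known exactly. Their poses are not given: they have to be found in the camera images.
- pad (a point): Centre of the top of the bare bright pad, 46 (x) x 70 (y) mm, of a steel fixture fixed to the bench; 15 mm above the bench, 3 mm above the fixture's dark base (84 x 184 mm). z up, y along the pad's length. 92 mm towards -y stands the fixed support, a steel block 50 x 60 mm whose top is 34 mm above the pad. Screw heads 5 mm high at the base's corners, nearest at x +-33, y +43 mm
- plate_thin: Thinnest plate: plain ground-steel packing plate with two bolt holes, 40 (x) x 64 (y) x 10 mm thick; it starts lying flat on the bench. Origin at the centre of its underside, z up through its thickness, y along its 64 mm length
- plate_middle: Middle plate: plain ground-steel packing plate with two bolt holes, 40 (x) x 64 (y) x 16 mm thick; it starts lying flat on the bench. Origin at the centre of its underside, z up through its thickness, y along its 64 mm length
- plate_thick: Thickest plate: plain ground-steel packing plate with two bolt holes, 40 (x) x 64 (y) x 24 mm thick; it starts lying flat on the bench. Origin at the centre of its underside, z up through its thickness, y along its 64 mm length
Not all that is in view belongs to the job. What is shaped like the plate_thin but pink is not meant.

How it is judged:
At the end, for the whole second after the job is handed in: The 10 and 24 mm plates lie stacked on the pad in either order, top level with the support within 3 mm, each at rest, centred within 15 mm, turned within 15 degrees of the pad, flat within 7 degrees. The 16 mm plate is within 30 mm of where it lay (horizontal distance between each of plate_thin, plate_thick and pad below 0.015 m and angle between each of plate_thin, plate_thick's own z axis and vertical below 0.12 rad and angle between the y axis of each of plate_thin, plate_thick and the y axis of pad, either way round below 0.26 rad and linear speed of each of plate_thin, plate_thick below 0.02 m/s and ((z of plate_thick in the frame of pad between -0.003 and 0.003 m and z of plate_thin in the frame of pad between 0.021 and 0.027 m) or (z of plate_thin in the frame of pad between -0.003 and 0.003 m and z of plate_thick in the frame of pad between 0.007 and 0.013 m))); the robot touches nothing.
It fails at once if the third plate (16 mm) is moved more than 30 mm from where it lay (distance of plate_middle from where it was at the start of the episode above 0.03 m).
It also fails if it takes over 51 s, if anything falls off the work surface, if the arm or the gripper's body presses on something with over 40 N, if the wrist force passes 120 N, or if a joint passes its speed limit or range.

## Working session

There is one attempt and no reset: what is moved stays moved. The work goes in short steps, Python scripts to look and compute and a tool call to move; the robot and the scene stay as the last step left them, time stands still between calls to the robot, and variables do not carry over. Pictures are saved under pics/ and viewed, at most 13 in all, crops included, and the job is handed in when it is done.

Besides the shell and the picture viewer there is one more tool, called after "Request:" as name(argument=value, ...) on one line, values as JSON. play_rows: Moves the arm, as the interface text tells. Shifts and turns lie within -1 to 1; 1 stands for 0.2 m of shift or pi/2 rad of turn. Its arguments: {"type":"object","properties":{"commands":{"type":"array","items":{"type":"array","items":{"type":"array","items":{"type":"number","minimum":-1,"maximum":1}}}},"grip_force":{"type":"number"}},"required":["commands"]}

```bash
mkdir -p pics; cat > h.py <<'E'
import numpy as np, cv2
from scipy.spatial.transform import Rotation as R
from bench import get_obs, viewer, r
def K(p):
    f=240/np.tan(np.radians(p['fovy'])/2); return np.array([[f,0,p['cx']],[0,f,p['cy']],[0,0,1.]])
def w2c(p,obs=None):
    if 'world_to_cam' in p: return np.array(p['world_to_cam'])
    T=np.eye(4);T[:3,:3]=R.from_rotvec(obs['orientation']).as_matrix();T[:3,3]=obs['tcp_pos']
    return np.linalg.inv(T@np.array(p['hand_eye']))
def back(p,uv,z,obs=None):
    W=np.linalg.inv(w2c(p,obs)); n=cv2.undistortPoints(np.array(uv,float).reshape(-1,1,2),K(p),np.array(p['distortion'],float)).reshape(-1,2)
    d=np.c_[n[:,0],-n[:,1],-np.ones(len(n))]@W[:3,:3].T; o=W[:3,3]
    return o+d*((z-o[2])/d[:,2])[:,None]
def proj(p,X,obs=None):
    X=np.atleast_2d(X); c=np.c_[X,np.ones(len(X))]@w2c(p,obs).T
    c=c[:,:3]*[1,-1,-1]
    return cv2.projectPoints(c,np.zeros(3),np.zeros(3),K(p),np.array(p['distortion'],float))[0].reshape(-1,2)
def rect(p,mask,z,obs=None):
    m=mask.astype(np.uint8); c=max(cv2.findContours(m,0,cv2.CHAIN_APPROX_NONE)[0],key=cv2.contourArea)
    X=back(p,c.reshape(-1,2),z,obs)[:,:2]
    b=cv2.minAreaRect((X*1000).astype(np.float32)); return b
def save(p,n,crop=None,s=1):
    im=p['pixels'][...,::-1]
    if crop: l,t,rr,b=crop; im=im[t:b,l:rr]
    cv2.imwrite('pics/'+n,cv2.resize(im,None,fx=s,fy=s,interpolation=cv2.INTER_CUBIC))
E
python3 - <<'E'
from h import *
o=get_obs(); print(o)
for n in ['top','scene']:
    p=viewer.grab_frame(n); save(p,n+'.png')
    print(n,p['fovy'],p['distortion'],np.linalg.inv(np.array(p['world_to_cam']))[:3,3] )
    for t,z in [('plate_thin',.01),('plate_middle',.016),('plate_thick',.024),('pad',.015)]:
        try:
            for d in viewer.trace(p,t)[:4]: print(t,round(d['score'],2),d['rect'],rect(p,d['pixels'],z))
        except Exception as e: print(t,e)
E
```

```text
{'clock': 0.0, 'joints': array([ 1.07288995,  0.47778891,  0.02237804,  1.55646467, -0.01149516,
        1.10929013, -0.08309395]), 'qvel': array([ 0.00027729, -0.00129275, -0.00083689,  0.00170957,  0.00082161,
       -0.00057763, -0.00156323]), 'tau': array([ 4.43295639e-04, -5.96444499e+01,  1.60815451e+00, -2.81195086e+01,
        1.25013205e-02,  9.48813627e-03, -1.47122250e-05]), 'tcp_pos': array([ 0.25624266, -0.62382843,  0.23032838]), 'orientation': array([-3.08039467e+00, -6.08091341e-01,  7.94109414e-04]), 'contact_force': array([-0.31763915, -0.22389526,  0.15152731]), 'moment': array([-0.01157759, -0.03143296,  0.04914682]), 'gripper_force': 0.0, 'grip_width': 0.08546276262611195}
top 51.422727393008515 [-0.14280693  0.          0.          0.          0.        ] [0.353171   0.15145317 0.88542858]
plate_thin 0.89 [404.6, 275.8, 448.1, 314.1] ((432.832275390625, -50.74038314819336), (41.656124114990234, 66.43363952636719), 49.67841339111328)
plate_thin 0.8 [191.4, 271.9, 225.9, 305.2] ((438.73828125, 334.6304931640625), (66.3467025756836, 41.115325927734375), 75.67913055
[... 734 characters left out ...]
.5, 370.4, 375.0] ((437.64154052734375, 338.0212097167969), (67.21266174316406, 41.673553466796875), 74.44853973388672)
plate_middle 0.66 [252.0, 320.8, 287.6, 361.6] ((578.8661499023438, 327.7104797363281), (67.1740493774414, 44.11196517944336), 70.85321044921875)
plate_middle 0.38 [326.4, 209.8, 377.7, 302.3] ((447.03680419921875, 134.1397705078125), (84.84429931640625, 203.08746337890625), 2.00138258934021)
plate_thick 0.86 [250.5, 244.9, 282.3, 280.6] ((609.7951049804688, 183.47702026367188), (74.50202178955078, 45.23878860473633), 86.1639633178711)
pad 0.76 [330.3, 208.7, 372.3, 301.9] ((446.36981201171875, 133.4251708984375), (83.02275085449219, 200.58041381835938), 1.9938173294067383)
```

View pics/top.png

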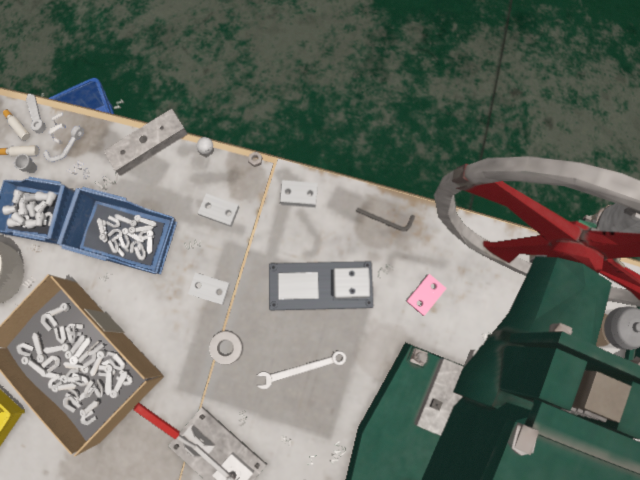

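View pics/scene.png

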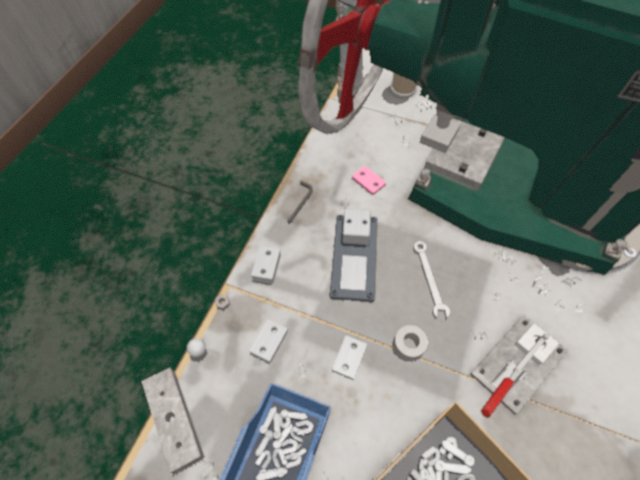

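The top view shows the fixture at (320,286), with the bare pad at (298,286) and the support at (351,282). Three steel plates lie at (298,193), (217,209) and (209,288); the pink decoy is at (426,294). A machine with a handwheel at (520,220) stands between the arm's start and the work, so I'm measuring it and refining the fits next.

```bash
python3 - <<'E'
from h import *
o=get_obs()
w=viewer.grab_frame('wrist'); save(w,'wrist.png'); print(np.round(np.linalg.inv(w2c(w,o)),3))
a=viewer.grab_frame('top'); b=viewer.grab_frame('scene')
def tri(u,v):
    P=[]
    for p,x in((a,u),(b,v)):
        n=cv2.undistortPoints(np.array([[x]],float),K(p),np.array(p['distortion'],float)).reshape(2)
        M=np.diag([1,-1,-1,1.])@w2c(p); P.append((M[:3],n))
    X=cv2.triangulatePoints(P[0][0],P[1][0],P[0][1],P[1][1]).ravel();X=X[:3]/X[3]
    return np.round(X,3),np.round(proj(a,X)-u,1),np.round(proj(b,X)-v,1)
for n,u,v in [('rim+y',(437,200),(322,128)),('rim +x',(500,162),(303,60)),('base corner',(408,347),(413,195)),('slab corner',(436,360),(437,122)),('bin corner',(175,216),(330,407)),('green column end',(532,262),(372,40)),('ctrl fixture NE',(372,262),(343,214)),('ball',(205,147),(196,347))]: print(n,*tri(u,v))
for n,z in [('plate_thick',.024),('plate_middle',.016),('plate_thin',.01)]:
  for p in(a,b):
    d=viewer.trace(p,n); print(n,[(np.round(rect(p,q['pixels'],z)[0]),np.round(q['score'],2)) for q in d])
A=cv2.resize(a['pixels'][165:325,180:390],None,fx=3.6,fy=3.6,interpolation=3)[...,::-1]
cv2.imwrite('pics/crop.png',A)
E
```

```text
[[ 0.38   0.885  0.269  0.325]
 [-0.925  0.363  0.111 -0.596]
 [ 0.    -0.291  0.957  0.373]
 [ 0.     0.     0.     1.   ]]
rim+y [ 0.542 -0.028  0.18 ] [[-2.3 10.3]] [[-8.  -3.8]]
rim +x [ 0.577 -0.097  0.265] [[-1.2  8. ]] [[-5.9 -2.8]]
base corner [ 0.339 -0.016  0.013] [[-0.2  1. ]] [[-0.8 -0.3]]
slab corner [ 0.328 -0.015  0.22 ] [[ 0.4 -1.6]] [[1.3 0.4]]
bin corner [0.509 0.411 0.057] [[-14.2  27.5]] [[-29.7 -17.2]]
green column end [ 0.451 -0.125  0.286] [[ 0.2 -1.3]] [[0.9 0.3]]
ctrl fixture NE [0.483 0.048 0.015] [[-0.7  3.3]] [[-2.8 -1.1]]
ball [0.7   0.354 0.019] [[ 0.1 -0.4]] [[0.4 0.2]]
plate_thick [(array([610., 179.]), np.float64(0.61))]
plate_thick [(array([610., 185.]), np.float64(0.91))]
plate_middle [(array([580., 323.]), np.float64(0.76))]
plate_middle [(array([579., 327.]), np.float64(0.65))]
plate_thin [(array([438., 336.]), np.float64(0.8)), (array([434., -51.]), np.float64(0.71)), (array([448., 137.]), np.float64(0.6)), (array([582., 325.]), np.float64(0.21))]
plate_thin [(array([432., -49.]), np.float64(0.85)), (array([437., 338.]), np.float64(0.77))]
```

View pics/crop.png

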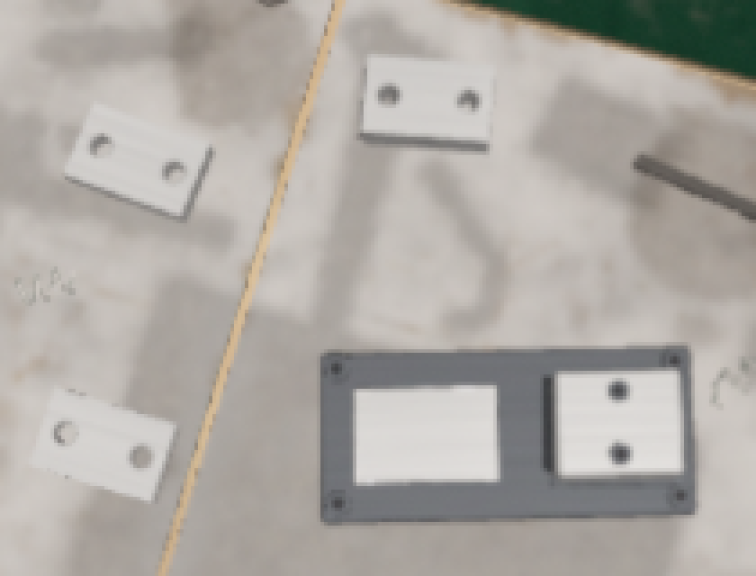

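View pics/wrist.png

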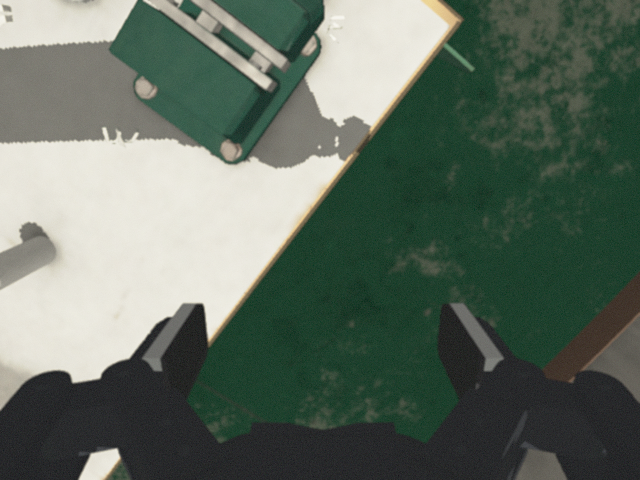

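Thick plate at crop (425,100), which shows the deepest side face; middle at (140,160); thin at (105,445), which shows hardly any side. The wrist view shows the far side of the press at (210,60). I need the press height before crossing.

```bash
python3 - <<'E'
from h import *
a=viewer.grab_frame('top'); b=viewer.grab_frame('scene')
np.save('pb.npy',b['pixels'])
A=cv2.resize(a['pixels'][150:480,340:640],(400,440),interpolation=3); B=cv2.resize(b['pixels'][0:330,300:600],(400,440),interpolation=3)
B=cv2.resize(b['pixels'][0:330,340:640],(400,440),interpolation=3)
cv2.imwrite('pics/mach.png',np.hstack([A,B])[...,::-1])
for p in(a,b):
    print([[np.round(proj(p,[[x,y,z]])[0]).tolist() for z in(0,.2,.4,.6)] for x,y in((.45,-.12),(.2,-.05),(.3,-.3))])
E
```

```text
[[[462.0, 286.0], [503.0, 271.0], [573.0, 244.0], [711.0, 190.0]], [[426.0, 427.0], [459.0, 452.0], [517.0, 495.0], [634.0, 577.0]], [[559.0, 367.0], [622.0, 373.0], [721.0, 380.0], [814.0, 370.0]]]
[[[362.0, 156.0], [369.0, 84.0], [380.0, -27.0], [399.0, -223.0]], [[477.0, 191.0], [511.0, 122.0], [564.0, 12.0], [662.0, -192.0]], [[430.0, 104.0], [450.0, 28.0], [479.0, -86.0], [527.0, -274.0]]]
```

View pics/mach.png

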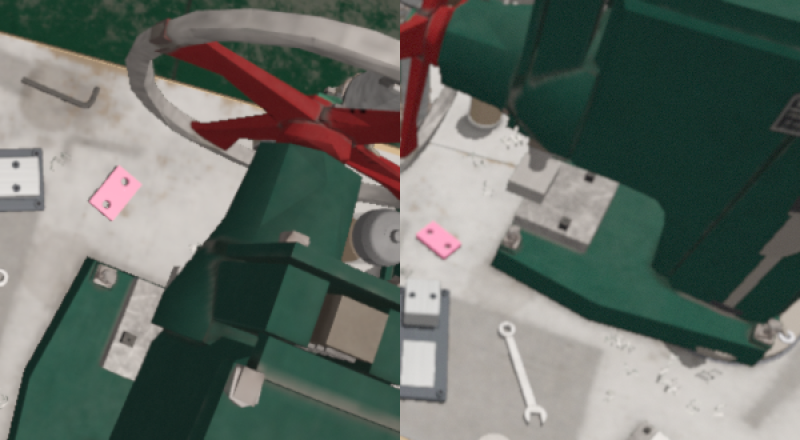

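The press head overhangs towards the handwheel, and its top is out of view in both fixed cameras. I'll raise the arm in place and look from there.

Request:
play_rows(commands=[[[-1,0,0,-0.2,0],[-1,0,0,-0.4,0],[-1,0,0,-0.6,0],[-1,0,0,-0.8,0],[-1,0,0,-1,0],[-1,0,0,-1,0],[-1,0,0,-1,0]]])

```text
clock: 1.63
tcp_pos: [0.2568, -0.6254, 0.4348]
orientation: [3.076, 0.607, 0.003]
contact_force: [0.2, 0.6, -0.4]
grip_width: 0.0856
gripper_force: 0.0
```

```bash
python3 - <<'E'
from h import *
o=get_obs(); w=viewer.grab_frame('wrist'); save(w,'wrist2.png'); print(o['clock'],o['tcp_pos'],o['joints'])
print(np.round(back(w,[(145,85),(230,150),(640,0),(0,0),(320,0),(0,300)],0,o),3))
b=viewer.grab_frame('scene'); a=viewer.grab_frame('top')
print(np.round(back(b,[(610,260),(424,176),(477,191)],0),3),np.round(back(a,[(359,427),(417,352)],0),3))
E
```

```text
1.6333 [ 0.25683758 -0.62535007  0.43478348] [ 1.0613251   0.37631423  0.04108465  1.25756926 -0.01511102  1.50165926
 -0.08070787]
[[ 0.272 -0.356 -0.   ]
 [ 0.231 -0.497  0.   ]
 [ 0.652 -0.949  0.   ]
 [ 0.311 -0.121  0.   ]
 [ 0.461 -0.541  0.   ]
 [-0.148 -0.206  0.   ]]
[[-0.043  0.088  0.   ]
 [ 0.312 -0.079  0.   ]
 [ 0.201 -0.051  0.   ]] [[ 0.202  0.068  0.   ]
 [ 0.331 -0.035  0.   ]]
```

View pics/wrist2.png

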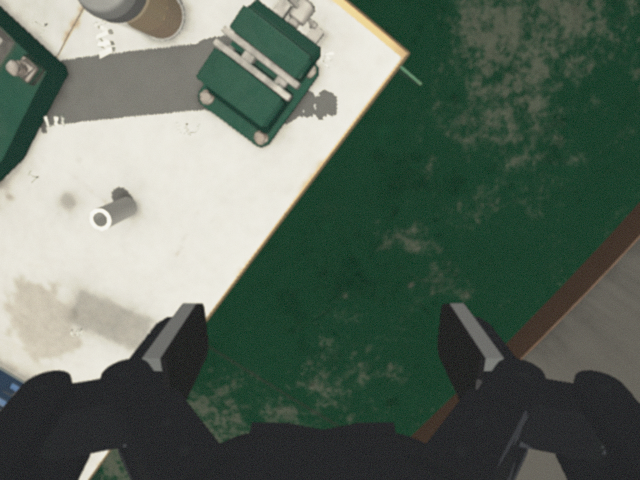

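```bash
python3 - <<'E'
from h import *
b=viewer.grab_frame('scene'); a=viewer.grab_frame('top')
d=np.abs(b['pixels'].astype(int)-np.load('pb.npy')).max(2)>40
print(d.sum(), np.argwhere(d).min(0) if d.any() else '', np.argwhere(d).max(0) if d.any() else '')
A=cv2.imread('pics/top.png')[...,::-1]; d=np.abs(a['pixels'].astype(int)-A).max(2)>40
print(d.sum(), np.argwhere(d).min(0) if d.any() else '', np.argwhere(d).max(0) if d.any() else '')
for z in (0,.1,.2,.3,.4): print(z,[np.round(proj(p,[[0,0,z],[.1,0,z],[.1,.08,z]])).tolist() for p in(a,b)])
def tri(u,v):
    P=[]
    for p,x in((a,u),(b,v)):
        n=cv2.undistortPoints(np.array([[x]],float),K(p),np.array(p['distortion'],float)).reshape(2)
        M=np.diag([1,-1,-1,1.])@w2c(p); P.append((M[:3],n))
    X=cv2.triangulatePoints(P[0][0],P[1][0],P[0][1],P[1][1]).ravel();X=X[:3]/X[3]
    return np.round(X,3),np.round(proj(a,X)-u,1),np.round(proj(b,X)-v,1)
print(tri((536.5,409),(506.5,7.5)),tri((494,334),(434,64)),tri((417,352),(424,176)),tri((359,427),(446,245-10)),tri((359,427),(446,225)))
print(back(b,[(610,266),(640,250)],.03))
E
```

```text
49 [ 94 426] [110 436]
84 [347 601] [353 619]
0 [[[397.0, 542.0], [398.0, 486.0], [352.0, 486.0]], [[579.0, 220.0], [528.0, 215.0], [533.0, 249.0]]]
0.1 [[[408.0, 567.0], [409.0, 504.0], [357.0, 505.0]], [[606.0, 190.0], [549.0, 185.0], [555.0, 221.0]]]
0.2 [[[421.0, 597.0], [422.0, 527.0], [363.0, 528.0]], [[639.0, 153.0], [575.0, 148.0], [583.0, 187.0]]]
0.3 [[[438.0, 635.0], [441.0, 557.0], [372.0, 559.0]], [[681.0, 106.0], [608.0, 101.0], [619.0, 142.0]]]
0.4 [[[459.0, 680.0], [465.0, 597.0], [384.0, 602.0]], [[736.0, 44.0], [651.0, 40.0], [667.0, 83.0]]]
(array([ 0.276, -0.073,  0.389]), array([[-2.2,  6.6]]), array([[-4.8, -1.6]])) (array([ 0.355, -0.066,  0.295]), array([[-1. ,  3.8]]), array([[-2.8, -1. ]])) (array([ 0.329, -0.018,  0.076]), array([[-0.6,  2.3]]), array([[-1.9, -0.6]])) (array([ 0.232,  0.063, -0.007]), array([[  2.3, -18.4]]), array([[16.8,  1.9]])) (array([0.241, 0.068, 0.037]), array([[  2.3, -20.1]]), array([[18.2,  1.8]]))
[[-0.02135417  0.11935455  0.03      ]
 [-0.08236091  0.07853525  0.03      ]]
```

Comparing frames, the press did not move with the arm, so it is static. It stands close to the base and its head is at least 0.39 m high. I'll go out and up with the camera turned towards the press.

Request:
play_rows(commands=[[[-1,0.13,-0.03,-0.1,-0.07],[-1,0.28,-0.06,-0.2,-0.15],[-1,0.43,-0.09,-0.3,-0.22],[-1,0.58,-0.12,-0.4,-0.29],[-1,0.73,-0.15,-0.45,-0.36],[-1,0.88,-0.18,-0.45,-0.43],[-1,0.88,-0.18,-0.45,-0.5],[-1,0.88,-0.18,-0.45,-0.5]]])

```text
clock: 2.55
tcp_pos: [0.4077, -0.5225, 0.5201]
orientation: [-2.606, -1.751, -0.001]
contact_force: [-0.9, 0.5, -0.4]
grip_width: 0.0856
gripper_force: 0.0
```

```bash
python3 - <<'E'
from h import *
o=get_obs(); w=viewer.grab_frame('wrist'); save(w,'wrist3.png'); print(o['clock'],o['tcp_pos'],o['joints'],R.from_rotvec(o['orientation']).as_matrix().round(3).tolist())
print(np.round(np.linalg.inv(w2c(w,o))[:3],3))
E
```

```text
2.55 [ 0.40770339 -0.52249404  0.52007878] [ 0.90737767  0.36588723 -0.14641988  1.09014751  0.05157038  1.69086299
  0.38925695] [[0.378, 0.926, -0.001], [0.926, -0.378, 0.002], [0.002, -0.001, -1.0]]
[[ 0.926  0.361  0.111  0.436]
 [-0.378  0.886  0.267 -0.455]
 [-0.002 -0.289  0.957  0.662]]
```

View pics/wrist3.png

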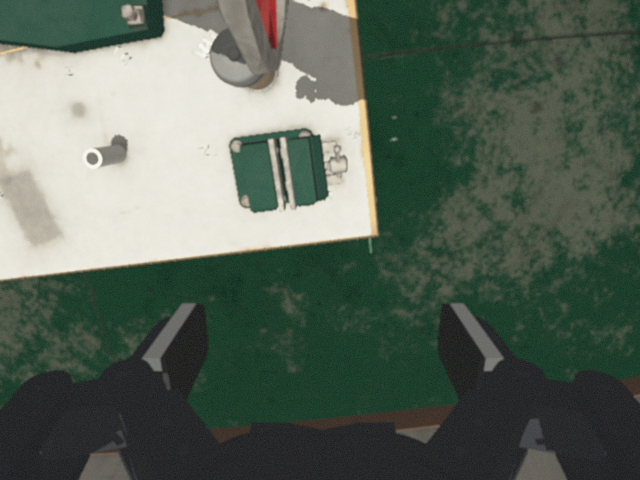

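The wrist view shows the wheel's near rim at (265,60), below the camera. I'll carry on round the outside at this height.

Request:
play_rows(commands=[[[-1,0.15,0.11,0,-0.06],[-1,0.31,0.22,0,-0.12],[-1,0.47,0.33,0,-0.19],[-1,0.63,0.44,0,-0.25],[-1,0.79,0.55,0,-0.25],[-1,0.93,0.66,0,-0.25],[-1,0.93,0.66,0,-0.25]]])

```text
clock: 3.18
tcp_pos: [0.6043, -0.3981, 0.518]
orientation: [-2.216, -2.22, -0.005]
contact_force: [0.6, -0.2, -0.9]
grip_width: 0.0853
gripper_force: 0.0
```

Request:
play_rows(commands=[[[-1,0.15,0.06,0,0],[-1,0.3,0.12,0,0],[-1,0.45,0.18,0,0],[-1,0.6,0.24,0,0],[-1,0.8,0.3,0,0],[-1,1,0.36,0,0],[-1,1,0.36,0,0]]])

```text
clock: 3.77
tcp_pos: [0.6735, -0.1945, 0.5203]
orientation: [-2.213, -2.223, -0.006]
contact_force: [0.2, 1.5, -0.2]
grip_width: 0.0853
gripper_force: 0.0
```

```bash
python3 - <<'E'
from h import *
o=get_obs(); w=viewer.grab_frame('wrist'); save(w,'wrist4.png'); print(o['clock'],o['tcp_pos'],o['joints'],R.from_rotvec(o['orientation']).as_matrix().round(3).tolist())
E
```

```text
3.7667 [ 0.67345082 -0.194451    0.52032014] [ 0.36859441  0.45942596 -0.31553904  0.96169095  0.13430419  1.73993571
  0.11125025] [[-0.005, 1.0, -0.001], [1.0, 0.005, 0.006], [0.006, -0.001, -1.0]]
```

View pics/wrist4.png

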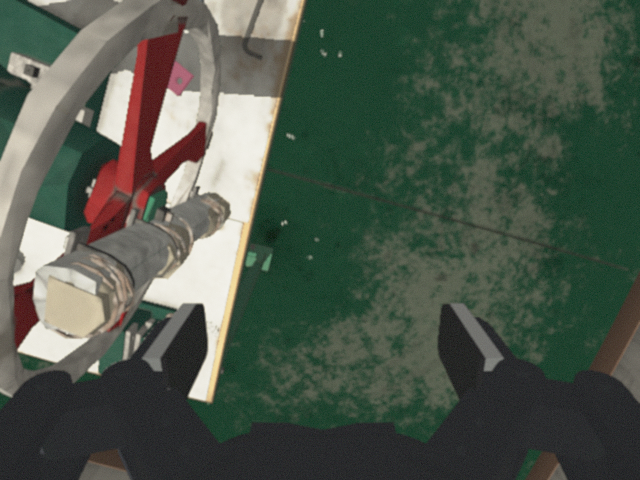

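The wrist view shows the wheel at (150,130) and a tall handle end at (75,305), both on the robot side of the gripper. I'll rise a little and go on in +y.

Request:
play_rows(commands=[[[-1,0.05,0.1,-0.2,0],[-1,0.2,0.1,-0.2,0],[-1,0.4,0.1,-0.2,0],[-1,0.6,0.1,-0.2,0],[-1,0.8,0.05,-0.2,0],[-1,1,0,-0.2,0],[-1,1,0,-0.2,0]]])

```text
clock: 4.4
tcp_pos: [0.6703, 0.0041, 0.5618]
orientation: [-2.214, -2.224, -0.004]
contact_force: [0.3, 0.8, 0.5]
grip_width: 0.0853
gripper_force: 0.0
```

Request:
play_rows(commands=[[[-1,0.2,-0.05,0,0],[-1,0.4,-0.1,0.1,0],[-1,0.6,-0.15,0.3,0],[-1,0.8,-0.2,0.5,0],[-1,0.88,-0.3,0.7,0],[-1,0.88,-0.32,0.8,0],[-1,0.88,-0.32,0.8,0]]])

```text
clock: 4.98
tcp_pos: [0.6056, 0.1722, 0.3955]
orientation: [-2.224, -2.214, 0.011]
contact_force: [-0.1, -0.2, -0.9]
grip_width: 0.0851
gripper_force: 0.0
```

```bash
python3 - <<'E'
from h import *
o=get_obs(); print(o['clock'],o['tcp_pos'],o['joints'])
w=viewer.grab_frame('wrist'); save(w,'wrist5.png')
for n,z in [('plate_thick',.024),('plate_thin',.01),('plate_middle',.016),('pad',.015)]:
    for q in viewer.trace(w,n): print(n,round(q['score'],2),np.round(q['rect']),[np.round(v,1) for v in rect(w,q['pixels'],z,o)])
E
```

```text
4.9833 [0.60558158 0.17222337 0.39547318] [-0.06021497  0.33981117 -0.43232744  1.41259701  0.1404306   1.42792127
 -0.49597229]
plate_thick 0.96 [312. 140. 351. 191.] [array([612.1, 180.1]), array([66. , 42.4]), np.float64(86.1)]
plate_thin 0.87 [166.  13. 213.  72.] [array([438.8, 334.9]), array([65.2, 43.9]), np.float64(73.9)]
plate_thin 0.82 [200. 299. 235. 346.] [array([433.4, -49.5]), array([44.8, 63.5]), np.float64(49.5)]
plate_middle 0.58 [283.  15. 328.  83.] [array([581.2, 323.7]), array([65.9, 41.7]), np.float64(71.1)]
pad 0.61 [170. 127. 242. 265.] [array([447.8, 136.3]), array([ 85.7, 185.7]), np.float64(1.5)]
```

View pics/wrist5.png

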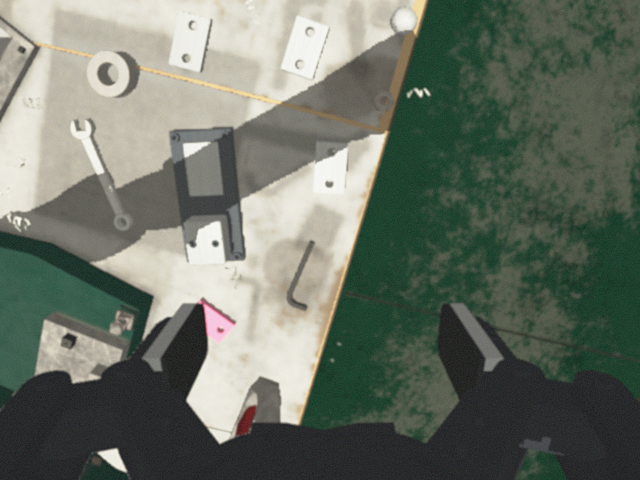

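All three plates and the fixture are clear of obstacles. Wrist-view pixels:
- **Thick** at (331,166), world (0.611, 0.180), long axis 86°.
- **Thin** at (190,42), world (0.4385, 0.335), long axis about 75°.
- **Middle** at (305,47).
- **Pink decoy** at (217,320).

I start with the thick plate.

Request:
play_rows(commands=[[[-1,0.02,0.01,0.2,0.02],[-1,0.04,0.03,0.4,0.04],[-1,0.04,0.03,0.6,0.04],[-1,0.04,0.03,0.8,0.04],[-1,0.04,0.03,1,0.04],[-1,0.04,0.03,1,0.04],[-1,0.04,0.03,1,0.04]]])

```text
clock: 5.82
tcp_pos: [0.6157, 0.1789, 0.2013]
orientation: [-2.296, -2.144, 0.003]
contact_force: [0.2, 0.4, 1.0]
grip_width: 0.0852
gripper_force: 0.0
```

```bash
python3 - <<'E'
from h import *
o=get_obs(); print(o['clock'],o['tcp_pos'],R.from_rotvec(o['orientation']).as_matrix().round(3).tolist())
a=viewer.grab_frame('top')
for g in (165,190):
  m=np.zeros((480,640),bool); m[266:305,272:325]=cv2.cvtColor(a['pixels'],cv2.COLOR_RGB2GRAY)[266:305,272:325]>g
  print('pad',m.sum(),rect(a,m,.015))
for n,z in [('plate_thin',.01),('pad',.012)]:
    for q in viewer.trace(a,n)[:2]: print(n,q['score'],rect(a,q['pixels'],z))
E
```

```text
5.8167 [0.6156522  0.17894412 0.20133967] [[0.068, 0.998, -0.002], [0.998, -0.068, -0.001], [-0.001, -0.001, -1.0]]
pad 393 ((444.6620788574219, 196.03195190429688), (45.808650970458984, 31.4267635345459), 1.375022530555725)
pad 352 ((444.62213134765625, 196.02508544921875), (42.34104537963867, 27.94607162475586), 1.3692615032196045)
plate_thin 0.75 ((432.1257019042969, -50.70843505859375), (41.807334899902344, 68.92718505859375), 47.84080505371094)
plate_thin 0.59 ((438.9184265136719, 335.4583435058594), (63.95274353027344, 39.52653503417969), 72.95520782470703)
pad 0.64 ((447.4629211425781, 136.9544677734375), (87.25477600097656, 185.2952423095703), 1.5884286165237427)
```

Request:
play_rows(commands=[[[-1,0,-0.02,0.2,0],[-1,0,-0.02,0.4,0],[-1,0,-0.02,0.6,0],[-1,0,-0.02,0.75,0],[-1,0,-0.02,0.88,0],[-1,0,-0.02,0.965,0],[-1,0,-0.02,0.965,0],[0.2,0,-0.02,0.965,0],[0.6,0,-0.02,0.965,0],[1,0,-0.02,0.965,0],[1,0,-0.02,0.965,0],[1,0,-0.02,0.965,0]]], grip_force=70)

```text
clock: 6.97
tcp_pos: [0.6128, 0.1813, 0.0109]
orientation: [2.292, 2.145, 0.006]
contact_force: [-0.7, -1.6, 7.4]
grip_width: 0.0381
gripper_force: 72.2
```

Request:
play_rows(commands=[[[1,0,0,0,0],[1,0,0,0,0],[1,0,0,0,0],[1,0,0,0,0]]])

```text
clock: 7.3
tcp_pos: [0.6127, 0.1814, 0.0109]
orientation: [2.292, 2.146, 0.006]
contact_force: [-0.1, -1.2, 6.5]
grip_width: 0.0382
gripper_force: 72.2
```

```bash
python3 - <<'E'
from h import *
im=cv2.imread('pics/top.png')[...,::-1].copy(); a=viewer.grab_frame('top'); g=cv2.cvtColor(im,cv2.COLOR_RGB2GRAY)
for t in (150,175,195):
  m=np.zeros((480,640),bool); m[266:305,272:325]=g[266:305,272:325]>t
  print('pad',m.sum(),rect(a,m,.015))
E
```

```text
pad 1080 ((446.06927490234375, 177.04139709472656), (46.96725082397461, 70.34246063232422), 2.5322515964508057)
pad 1030 ((445.9200744628906, 176.2859344482422), (46.327125549316406, 68.24156188964844), 2.3869450092315674)
pad 960 ((445.82293701171875, 176.63511657714844), (43.78028869628906, 66.7723617553711), 1.3692615032196045)
```

Grasped (38 mm opening, 72 N). I'll lift, move over the pad at (0.446, 0.177), and line up to 92°.

Request:
play_rows(commands=[[[1,0,0,-0.1,0],[1,0,0,-0.25,0],[1,0,0,-0.4,0],[1,-0.01,-0.12,-0.45,-0.02],[1,-0.03,-0.27,-0.45,-0.04],[1,-0.05,-0.42,-0.45,-0.065],[1,-0.07,-0.57,-0.45,-0.065],[1,-0.077,-0.72,-0.45,-0.065],[1,-0.077,-0.83,-0.45,-0.065],[1,-0.077,-0.83,-0.45,-0.065],[1,-0.077,-0.83,-0.45,-0.065],[1,-0.077,-0.83,-0.45,-0.065]]])

```text
clock: 8.35
tcp_pos: [0.4451, 0.1764, 0.0989]
orientation: [2.18, 2.261, 0.002]
contact_force: [0.7, -0.4, -5.4]
grip_width: 0.0379
gripper_force: 72.6
```

```bash
python3 - <<'E'
from h import *
o=get_obs(); print(o['clock'],o['tcp_pos'],np.degrees(2*np.arctan2(o['orientation'][1],o['orientation'][0]))%180)
a=viewer.grab_frame('wrist'); b=viewer.grab_frame('scene')
for p in(a,b):
  for n,z in [('plate_thick',.024+o['tcp_pos'][2]-.0109),('plate_thin',.01),('plate_middle',.016)]:
    for q in viewer.trace(p,n)[:2]: print(n,round(q['score'],2),[np.round(v,1) for v in rect(p,q['pixels'],z,o)])
E
```

```text
8.35 [0.4450826  0.17636716 0.09887494] 92.07042681210908
plate_thick 0.87 [array([444.9, 177.6]), array([40. , 71.2]), np.float64(1.9)]
plate_thin 0.91 [array([432.3, 303. ]), array([37.9, 11.5]), np.float64(1.8)]
plate_middle 0.96 [array([573.2, 300.8]), array([56.7, 32.2]), np.float64(6.2)]
plate_thick 0.74 [array([444.7, 183.3]), array([36.6, 66.6]), np.float64(1.0)]
plate_thin 0.73 [array([437.6, 337.9]), array([65.1, 40.4]), np.float64(74.2)]
```

Request:
play_rows(commands=[[[1,0,0,0.12,0],[1,0,0,0.22,0],[1,0,0,0.3,0],[1,0,0,0.345,0],[1,0,0,0.345,0],[1,0,0,0.345,0]]])

```text
clock: 9.25
tcp_pos: [0.4442, 0.1765, 0.0293]
orientation: [-2.18, -2.261, 0.001]
contact_force: [-0.0, 0.1, -4.5]
grip_width: 0.0382
gripper_force: 72.6
```

Request:
play_rows(commands=[[[1,0,0,0.008,0],[1,0,0,0.015,0],[1,0,0,0.015,0]]])

```text
clock: 9.5
tcp_pos: [0.4447, 0.1765, 0.0269]
orientation: [2.18, 2.261, 0.002]
contact_force: [0.5, 0.9, -6.3]
grip_width: 0.038
gripper_force: 72.6
```

Request:
play_rows(commands=[[[1,0,0,0.004,0],[1,0,0,0.008,0],[1,0,0,0.008,0]]])

```text
clock: 9.75
tcp_pos: [0.4446, 0.1764, 0.0258]
orientation: [2.18, 2.261, 0.001]
contact_force: [-3.1, -1.6, 9.1]
grip_width: 0.0382
gripper_force: 74.1
```

Contact (+9 N). I'll release, rise, and check.

Request:
play_rows(commands=[[[0.4,0,0,0,0],[-0.4,0,0,0,0],[-1,0,0,0,0],[-1,0,0,0,0],[-1,0,0,0,0],[-1,0,0,-0.1,0],[-1,0,0,-0.3,0],[-1,0,0,-0.5,0],[-1,0,0,-0.7,0],[-1,0,0,-0.8,0],[-1,0,0,-0.8,0],[-1,0,0,-0.8,0]]])

```text
clock: 10.75
tcp_pos: [0.445, 0.1765, 0.1859]
orientation: [2.18, 2.26, 0.004]
contact_force: [0.3, 0.1, -1.4]
grip_width: 0.0854
gripper_force: 0.0
```

```bash
python3 - <<'E'
from h import *
o=get_obs(); print(o['clock'],o['tcp_pos'],np.degrees(2*np.arctan2(o['orientation'][1],o['orientation'][0]))%180)
a=viewer.grab_frame('wrist'); b=viewer.grab_frame('scene'); save(a,'w6.png')
for p in(a,b):
  for n,z in [('plate_thick',.039),('plate_thin',.01)]:
    for q in viewer.trace(p,n)[:2]: print(n,round(q['score'],2),[np.round(v,1) for v in rect(p,q['pixels'],z,o)])
E
```

```text
10.75 [0.44501048 0.17651048 0.18585047] 92.05671757923328
plate_thick 0.91 [array([444.2, 175.8]), array([40.4, 67. ]), np.float64(2.0)]
plate_thin 0.77 [array([427.9, -40.2]), array([40.6, 54.2]), np.float64(49.9)]
plate_thin 0.71 [array([433.4, 320.2]), array([35.7, 40.7]), np.float64(74.7)]
```

The thick plate lies on the pad at (0.444, 0.176), 92°. Next, the thin plate.

Request:
play_rows(commands=[[[-1,0.15,0,0,0.06],[-1,0.33,0,0,0.12],[-1,0.5,0,0.1,0.195],[-1,0.67,0,0.25,0.195],[-1,0.79,0,0.4,0.195],[-1,0.79,0,0.5,0.195],[-1,0.79,0,0.5,0.195],[-1,0.79,0,0.5,0.195]]])

```text
clock: 11.72
tcp_pos: [0.4372, 0.3332, 0.0832]
orientation: [2.499, 1.903, -0.007]
contact_force: [-0.2, 0.3, 1.2]
grip_width: 0.0851
gripper_force: 0.0
```

```bash
python3 - <<'E'
from h import *
o=get_obs(); print(o['clock'],o['tcp_pos'],np.degrees(2*np.arctan2(o['orientation'][1],o['orientation'][0]))%180)
a=viewer.grab_frame('wrist'); b=viewer.grab_frame('top'); save(a,'w7.png')
for p in(a,b):
  for n,z in [('plate_thick',.039),('plate_thin',.01)]:
    for q in viewer.trace(p,n)[:2]: print(n,round(q['score'],2),q['rect'],[np.round(v,1) for v in rect(p,q['pixels'],z,o)])
E
```

```text
11.7167 [0.43724592 0.33322156 0.08316264] 74.5758108379472
plate_thick 0.6 [389.9, 413.8, 420.0, 440.1] [array([456.7, 220.9]), array([18.2, 12.8]), np.float64(89.2)]
plate_thin 0.81 [284.7, 184.7, 360.3, 296.0] [array([438.2, 336.9]), array([66.1, 40.6]), np.float64(74.2)]
plate_thick 0.54 [284.1, 270.8, 317.1, 290.3] [array([461.1, 163.2]), array([54.3, 23.8]), np.float64(64.1)]
plate_thin 0.63 [408.0, 275.0, 446.3, 314.0] [array([433.9, -50.7]), array([43.1, 68.4]), np.float64(48.7)]
```

View pics/w7.png

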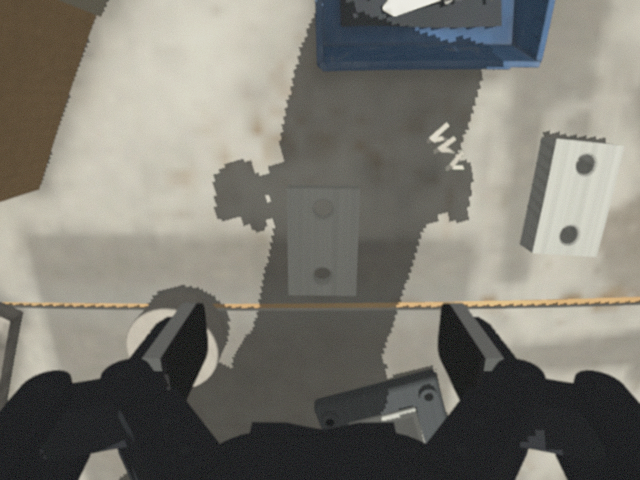

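The thin plate sits centred in view at (322,242), in the gripper's shadow. The ring at (170,340) is clear of the fingers. I'll descend.

Request:
play_rows(commands=[[[-1,0.016,0,0.1,0],[-1,0.016,0,0.2,0],[-1,0.016,0,0.29,0],[-1,0.016,0,0.36,0],[-1,0.016,0,0.395,0],[-1,0.016,0,0.395,0],[-1,0.016,0,0.395,0]]])

```text
clock: 12.6
tcp_pos: [0.4397, 0.3373, 0.0063]
orientation: [2.5, 1.902, 0.001]
contact_force: [0.1, -0.1, 0.4]
grip_width: 0.0856
gripper_force: 0.0
```

Request:
play_rows(commands=[[[-1,0,0,0.016,0],[0,0,0,0.016,0],[0.5,0,0,0.016,0],[1,0,0,0.016,0],[1,0,0,0.016,0],[1,0,0,0.016,0],[1,0,0,0.016,0],[1,0,0,0.016,0]]])

```text
clock: 13.27
tcp_pos: [0.4396, 0.3375, 0.0034]
orientation: [2.5, 1.902, 0.001]
contact_force: [-1.6, -1.1, 7.2]
grip_width: 0.0377
gripper_force: 69.7
```

Grasped (37.7 mm). I'll lift and carry it to the pad.

Request:
play_rows(commands=[[[1,0,0,-0.1,0],[1,0,0,-0.25,0],[1,0,0,-0.4,0],[1,-0.15,0.05,-0.5,-0.05],[1,-0.3,0.1,-0.5,-0.12],[1,-0.45,0.14,-0.5,-0.195],[1,-0.6,0.19,-0.5,-0.195],[1,-0.7,0.22,-0.5,-0.195],[1,-0.769,0.241,-0.5,-0.195],[1,-0.769,0.241,-0.5,-0.195],[1,-0.769,0.241,-0.5,-0.195],[1,-0.769,0.241,-0.5,-0.195]]])

```text
clock: 14.27
tcp_pos: [0.4448, 0.1772, 0.1027]
orientation: [-2.18, -2.262, -0.001]
contact_force: [0.0, 0.1, -1.2]
grip_width: 0.0372
gripper_force: 71.2
```

```bash
python3 - <<'E'
from h import *
o=get_obs(); print(o['clock'],o['tcp_pos'],np.degrees(2*np.arctan2(o['orientation'][1],o['orientation'][0]))%180)
a=viewer.grab_frame('wrist')
for q in viewer.trace(a,'plate_thin')[:3]: print(round(q['score'],2),q['rect'],[np.round(v,1) for v in rect(a,q['pixels'],.01+o['tcp_pos'][2]-.0034,o)])
E
```

```text
14.2667 [0.44477418 0.17722481 0.10270976] 92.12490055672504
0.8 [263.2, 232.5, 379.1, 391.6] [array([444.5, 177.2]), array([40.5, 67.9]), np.float64(1.8)]
```

Request:
play_rows(commands=[[[1,0,0,0.1,0],[1,0,0,0.18,0],[1,0,0,0.25,0],[1,0,0,0.29,0],[1,0,0,0.29,0],[1,0,0,0.29,0]]])

```text
clock: 14.87
tcp_pos: [0.4446, 0.177, 0.0445]
orientation: [-2.179, -2.262, 0.0]
contact_force: [-0.3, -0.1, -1.3]
grip_width: 0.0375
gripper_force: 71.2
```

Request:
play_rows(commands=[[[1,0,0,0.005,0],[1,0,0,0.01,0],[1,0,0,0.01,0]]])

```text
clock: 15.12
tcp_pos: [0.445, 0.1763, 0.0429]
orientation: [2.181, 2.261, 0.001]
contact_force: [-1.0, -0.1, -2.1]
grip_width: 0.0378
gripper_force: 71.2
```

Within 0.5 mm of touching. One tiny step more, then release and rise.

Request:
play_rows(commands=[[[1,0,0,0.004,0],[1,0,0,0.004,0],[0.4,0,0,0.004,0],[-0.2,0,0,0.004,0],[-1,0,0,0.004,0],[-1,0,0,0.004,0],[-1,0,0,0,0],[-1,0,0,-0.1,0],[-1,0,0,-0.3,0],[-1,0,0,-0.5,0],[-1,0,0,-0.7,0],[-1,0,0,-0.7,0]]])

```text
clock: 16.12
tcp_pos: [0.4485, 0.1787, 0.1896]
orientation: [2.177, 2.258, 0.017]
contact_force: [0.4, -0.6, 0.9]
grip_width: 0.0855
gripper_force: 0.0
```

Request:
play_rows(commands=[[[-1,-0.2,0.1,-0.1,0],[-1,-0.4,0.2,-0.2,0],[-1,-0.5,0.3,-0.3,0],[-1,-0.5,0.3,-0.3,0],[-1,-0.5,0.3,-0.3,0]]])

```text
clock: 16.53
tcp_pos: [0.5107, 0.0761, 0.2439]
orientation: [2.185, 2.254, 0.004]
contact_force: [-0.6, 0.1, 0.5]
grip_width: 0.0856
gripper_force: 0.0
```

```bash
python3 - <<'E'
from h import *
o=get_obs(); print(o['clock'],o['tcp_pos'],o['contact_force'])
a=viewer.grab_frame('wrist'); b=viewer.grab_frame('scene')
for p in(a,b):
  for n,z in (('plate_thin',.049),('plate_thick',.049),('plate_middle',.016)):
    for q in viewer.trace(p,n)[:3]: print(n,round(q['score'],2),np.round(q['rect']),[np.round(v,1) for v in rect(p,q['pixels'],z,o)])
A=cv2.resize(a['pixels'][40:400,100:460],(400,400),interpolation=3); B=cv2.resize(b['pixels'][190:310,295:415],(400,400),interpolation=3)
cv2.imwrite('pics/end.png',np.hstack([A,B])[...,::-1])
E
```

```text
16.5333 [0.51071806 0.07605549 0.24392541] [-0.62861218  0.1474031   0.47159138]
plate_thin 0.83 [217.  40. 271. 125.] [array([445.5, 174.4]), array([41.8, 64.4]), np.float64(1.9)]
plate_thin 0.57 [208. 276. 280. 343.] [array([440.2, -28.7]), array([41.1, 58.5]), np.float64(49.5)]
plate_thick 0.6 [238.  45. 274. 119.] [array([444.4, 194.3]), array([8.7, 5.2]), np.float64(56.5)]
plate_thin 0.68 [353. 162. 382. 193.] [array([434. , -16.6]), array([45.8, 66.6]), np.float64(49.7)]
plate_thin 0.59 [345. 244. 368. 279.] [array([445.3, 176.4]), array([38.6, 69. ]), np.float64(2.0)]
plate_middle 0.55 [250. 318. 284. 360.] [array([579.2, 328. ]), array([66.6, 44. ]), np.float64(70.3)]
```

View pics/end.png

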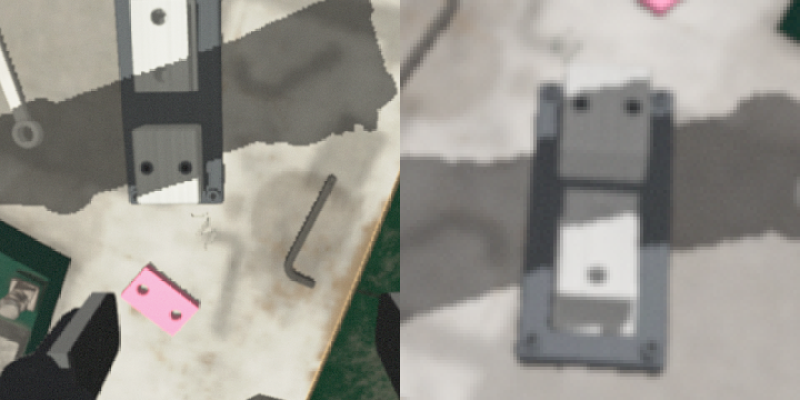

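The closing picture shows the stack square on the pad: in the scene crop, the top plate at (597,240) sits over the thick plate's end face at (595,312), level with the support at (605,125). It measures (0.445, 0.176) at 92°, the middle plate hasn't moved, and the gripper is clear.

```bash
python3 -c "
from bench import r
print(r.hand_in())"
```

```text
the job is handed in; nothing more can be done
None
```

The 24 mm and 10 mm plates are stacked on the pad, thick one underneath, measured about 1 mm off its centre and lined up with it; the 16 mm plate was left untouched, and I handed the job in at about 17 s, but no verdict came back.

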